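# Probe the fixture's bore and fit the matching support post

## Task

The fixture block on the bench carries two fitted support posts and lacks the third. Take the depth rod from its stand, gently push it down the empty bore until it touches the bottom to find the depth, and put it back in its stand. Then take from the rack the one post whose top will stand level with the two fitted posts, set it gently in the bore, fully down, and let go; leave the other two posts standing in the rack and everything else on the bench undisturbed.

Things in the scene. Friction and masses are not known exactly. Their poses are not given: they have to be found in the camera images.
- fixture: aluminium block fixed to the bench, 120 (x) x 170 (y) x 64 mm high; origin at the centre of its underside; x, y along its sides, z up. Two fitted steel posts, 14 mm diameter, stand at x = -30 and +30, y = +55 mm, tops 40 mm above the block; the empty bore is at x = 0, y = -50 mm. Easily marred, bore bottom too: never press the rod or a post on it with over 30 N. Position and yaw vary
- bore (a point): centre of the empty bore's mouth, on the block's top; axes as the block. Upright, 15.6 mm diameter, 2 mm chamfer. A hidden stop makes it 22, 34 or 46 mm deep, varying; it gives 1 mm per 4 N beyond 3 N. The bottom can only be felt (images and depth images always show the same deep hole). A post 40 mm longer than the depth ends level with the fitted posts; a wrong one is 12 mm or more too high or low
- rod_handle (a point): middle of the depth rod's black handle (22 mm diameter, 40 mm high, reaching 20 mm either way), the place to grip it; 90 mm above the rod's tip; z points up along the rod. The rod is 110 mm long, 0.12 kg, loose, and starts upright in its stand, tip 10 mm above the bench
- rod_tip (a point): centre of the flat lower end of the depth rod; the steel shank above it is 14 mm in diameter and 70 mm long, with thin dark rings 22, 34 and 46 mm from the tip; z points up along the rod
- stand_hole (a point): centre of the mouth of the blind hole in the rod's stand, a fixed grey block 60 x 60 x 45 mm high; the hole is 16 mm wide and 35 mm deep, its mouth is 45 mm above the bench; z up. Position varies
- rack: dark steel rack fixed to the bench, 190 (x) x 60 (y) x 24 mm high; origin at the centre of its underside, z up. Three blind holes 16 mm wide and 18 mm deep lie along its x axis at x = -60, 0 and +60 mm and hold the three loose posts. Position and yaw vary
- post_short_mid (a point): centre (half-way up) of the short loose support post: plain round bright steel, 14 mm diameter, 62 mm long, chamfered foot down, loose, about 0.07 kg. z points up along the post. It starts upright in one of the rack's three holes (which one varies), foot 6 mm above the bench; it fits a bore 22 mm deep
- post_middle_mid (a point): centre (half-way up) of the middle loose support post: plain round bright steel, 14 mm diameter, 74 mm long, chamfered foot down, loose, about 0.09 kg. z points up along the post. It starts upright in one of the rack's three holes (which one varies), foot 6 mm above the bench; it fits a bore 34 mm deep
- post_long_mid (a point): centre (half-way up) of the long loose support post: plain round bright steel, 14 mm diameter, 86 mm long, chamfered foot down, loose, about 0.10 kg. z points up along the post. It starts upright in one of the rack's three holes (which one varies), foot 6 mm above the bench; it fits a bore 46 mm deep
- cap_a: bystander: loose black plastic cap, 25 mm diameter, 26 mm high; origin at its underside
- cap_b: bystander: loose blue plastic cap, 25 mm diameter, 26 mm high; origin at its underside
- driver: bystander: screwdriver lying on the bench beyond the work
- tub: bystander: open grey plastic tub, 76 mm wide, 60 mm high; origin at its underside
Not all that is in view belongs to the job. Of the things that look like the part that bears rod_handle, the middle-sized one is meant.

How it is judged:
By the outcome, as a careful person would: the job done as asked, in the order asked, and still so for the second after the job is handed in, with the robot touching nothing.
It also fails if it takes over 72 s, if anything falls off the work surface, if the arm or the gripper's body presses on something with over 40 N, if the wrist force passes 120 N, or if a joint passes its speed limit or range.

## Robot

A 7-joint arm with a two-finger parallel gripper is mounted at the origin on the work surface. World frame = base frame: x ahead of the robot, y to its left, z up, the work surface at z = 0. Lengths are in m, angles in degrees, forces in N, time in s.
With the tool pointing down it reaches from about 0.425 to 0.875 m from the base axis. Payload 4.7 kg.
Tool frame: the origin (TCP) lies on the centre line of the jaws, within the pads' length; the fingertips stand 25 mm ahead of it and the grasp point (between the pads) lies 6 mm ahead of it; z points along the fingers, y is the direction in which the jaws open and shut (so a half turn about z gives the same grasp; the last joint's range is limited). The gripper opens to 87 mm and grips with 3 to 60 N. Pads are 19 mm wide; open, the fingers measure 117 mm over their backs; the gripper's body (75 mm by 190 mm) begins 51 mm behind the grasp point.
Start: joints at [-70.869, 18.392, -4.016, 83.108, 1.295, 78.541, -3.26], TCP at [0.204, 0.617, 0.248] pointing down, gripper open.
Joint ranges: [-163.93, 163.93], [-17.29, 119.83], [-79.2, 71.16], [3.27, 140.29], [-89.18, 269.18], [5.43, 117.66], [-154.24, 154.24]. Speed limits (degrees/s): [147.25, 147.25, 180, 180, 180, 180, 180].

## Interface

Orientations are given as [roll, pitch, yaw] about the fixed x, y, z axes, in that order (R = Rz(yaw) Ry(pitch) Rx(roll)).
In Python, from cell import env gives the robot as it stands.
- The arm moves only by the shell command python3 -m creep 'ROWS' [OPENING] [FORCE]. ROWS is JSON, a list of rows, each an object of numbers: "tx", "ty", "tz": the shift along the tool's x, y, z in m; "rx", "ry", "rz": the turn, a rotation vector about the tool's x, y, z in degrees. In form: [{"tx": .., "ty": .., "tz": .., "rx": .., "ry": .., "rz": ..}, ...]. A call has 1 to 20 rows; each row shifts and turns the commanded pose from where the row before left it, along the tool's axes as they then stand; what a row does not reach is not made up. A row lasts 1/8 s, in which the tool goes at most 62.5 mm and 10.7 degrees, less where a joint would pass 70% of its speed; a pose out of reach is approached as far as the arm can. A call is refused whole if a number of a shift passes 0.0625 or a number of a turn 10.7, either way. A call with a gripper value outside its range is refused whole. OPENING is the finger opening in m, from 0 to 0.087, set as the call begins (- or left out, the last holds). The fingers move at their own pace and stop on an object; FORCE is the grip in N (left out, the last holds). Time passes only in rows, so rows that do not move let the fingers close. It gives the time, the measured TCP pose, the force and the opening at its end, in the units of the state.
- env.get_obs(): the state, without advancing time (a new reading comes with each control period).
- env.read_camera(name): name is "scene" or "top" or "wrist"; returns a dict with "pixels" (400x640x3 uint8, red, green, blue), "intrinsics" (3x3 intrinsics, pixels), "D" ([k1, k2, p1, p2, k3] as OpenCV has them; the pictures are not rectified), "R" (3x3) and "t" (3): a world point X has camera coordinates R X + t. Camera axes: x right, y down, z forward; pixel columns grow to the right and rows downward; lengths in m; the calibration is good to about 2 mm. A picture is of the moment at which its call begins. There is no depth.
- env.sign_off(): hands the job in, once; it reports no verdict.
The state is a dict: "time_s": time; "qpos": joint angles; "joint_velocities": joint speeds; "effort": joint torques, N m; "tool_pos": TCP position; "tool_rot": TCP orientation; "force": force on the tool from outside, world axes, zero at the start; "wrist_torque": the same for the moment, N m; "grip_width": finger opening in m.
Only numpy, scipy, OpenCV 4.12 (cv2) and the standard library are available. Lean on these libraries where they do the work, as an engineer would, in place of code of your own. Each camera call takes 0.05 s, during which the arm holds its last target.

## Working session

There is one attempt and no reset: what is moved stays moved. The work goes in short steps, Python scripts to look and compute and a shell command to move; the robot and the scene stay as the last step left them, time stands still between calls to the robot, and variables do not carry over. Pictures are saved under pics/ and viewed, and the job is handed in when it is done.

```bash
ls; mkdir -p pics; python3 - <<'E'
from cell import env
import cv2,numpy as np
o=env.get_obs()
for k in o: print(k,np.round(o[k],4))
for n in ["scene","top","wrist"]:
    c=env.read_camera(n); cv2.imwrite(f"pics/{n}0.png",c["pixels"][:,:,::-1])
    print(n,np.round(c["intrinsics"],1).tolist(),np.round(c["D"],4),np.round(c["R"],4).tolist(),np.round(c["t"],4))
E
```

```text
pics
time_s 0.0
qpos [-70.8686  18.4395  -4.0173  83.1752   1.2963  78.5424  -3.2605]
joint_velocities [ 0.0068  0.06    0.0013 -0.0753 -0.1197 -0.0038 -0.0666]
effort [ 6.00000e-04 -4.91274e+01 -4.03500e-01 -3.12532e+01 -6.38000e-02
  4.33000e-02  2.00000e-04]
tool_pos [0.2042 0.6165 0.2465]
tool_rot [-1.798883e+02  6.600000e-03  1.616798e+02]
force [-0.0145 -0.6161 -0.4668]
wrist_torque [ 0.0096 -0.035  -0.0062]
grip_width 0.0869
scene [[506.5, 0.0, 318.6], [0.0, 506.5, 190.6], [0.0, 0.0, 1.0]] [-0.0518  0.      0.      0.      0.    ] [[0.7782, 0.6279, -0.0095], [0.4519, -0.5705, -0.6858], [-0.436, 0.5294, -0.7277]] [-0.4819 -0.235   1.2981]
top [[485.0, 0.0, 310.3], [0.0, 485.0, 199.0], [0.0, 0.0, 1.0]] [0.0185 0.     0.     0.     0.    ] [[-0.0069, -0.9999, -0.0127], [-0.9933, 0.0083, -0.1156], [0.1157, 0.0118, -0.9932]] [3.000e-04 6.327e-01 9.910e-01]
wrist [[322.0, 0.0, 322.9], [0.0, 322.0, 202.3], [0.0, 0.0, 1.0]] [-0.0669  0.      0.      0.      0.    ] [[0.3148, 0.9491, -0.0016], [0.9205, -0.3049, 0.2445], [0.2316, -0.0785, -0.9696]] [-0.6489 -0.0285  0.3886]
```

View pics/scene0.png

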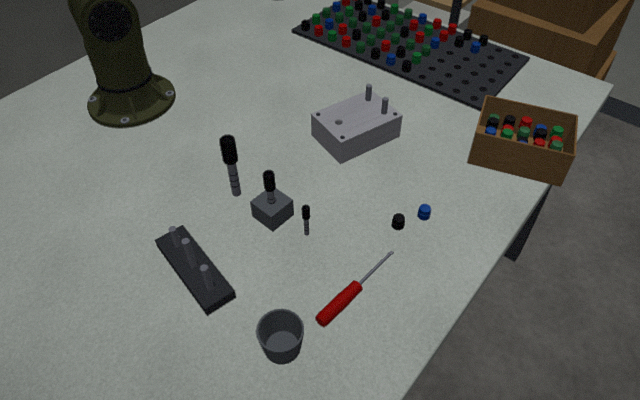

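View pics/top0.png

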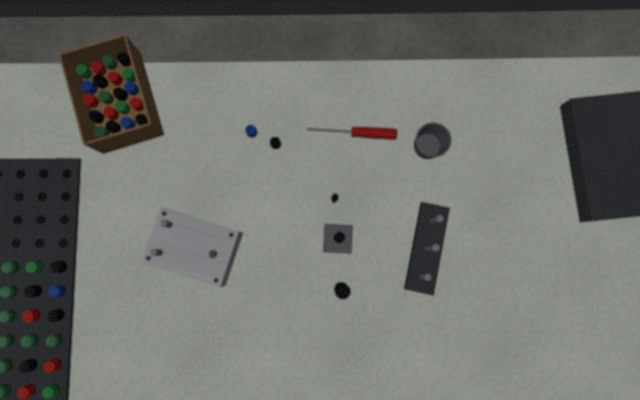

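View pics/wrist0.png

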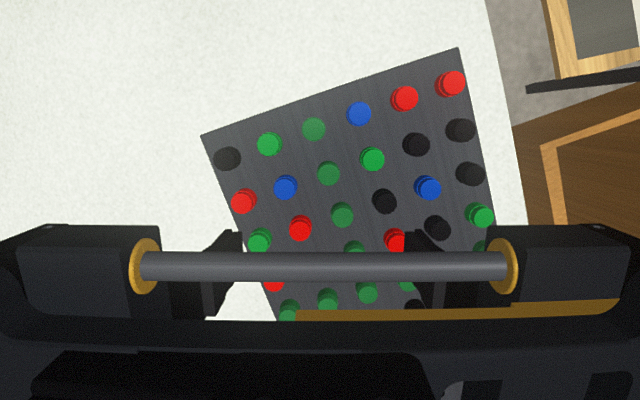

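```bash
cat > h.py <<'E'
import cv2,numpy as np
def ray(c,u,v):
    p=cv2.undistortPoints(np.array([[[u,v]]],float),np.array(c["intrinsics"]),np.array(c["D"]))[0,0]
    R=np.array(c["R"]);t=np.array(c["t"])
    return -R.T@t, R.T@np.array([p[0],p[1],1.])
def plane(c,u,v,z):
    o,d=ray(c,u,v); return o+d*(z-o[2])/d[2]
def proj(c,X):
    R=np.array(c["R"]);r,_=cv2.Rodrigues(R)
    return cv2.projectPoints(np.array([X],float),r,np.array(c["t"]),np.array(c["intrinsics"]),np.array(c["D"]))[0][0,0]
def tri(c1,p1,c2,p2):
    A=[];b=[]
    S=np.zeros((3,3));y=np.zeros(3)
    for c,p in((c1,p1),(c2,p2)):
        o,d=ray(c,*p);d=d/np.linalg.norm(d);P=np.eye(3)-np.outer(d,d);S+=P;y+=P@o
    return np.linalg.solve(S,y)
def crop(im,x0,y0,x1,y1,k,name):
    cv2.imwrite(name,cv2.resize(im[y0:y1,x0:x1,::-1],None,fx=k,fy=k,interpolation=cv2.INTER_CUBIC))
E
python3 - <<'E'
from cell import env
from h import *
import pickle
C={n:env.read_camera(n) for n in("scene","top")}
pickle.dump(C,open("c0.pkl","wb"))
crop(C["top"]["pixels"],130,190,260,300,6,"pics/t_fix.png")
crop(C["top"]["pixels"],310,180,470,300,5,"pics/t_rod.png")
crop(C["scene"]["pixels"],145,125,325,325,3,"pics/s_rod.png")
crop(C["scene"]["pixels"],300,70,415,170,6,"pics/s_fix.png")
E
```

```text
(no output)
```

View pics/t_fix.png

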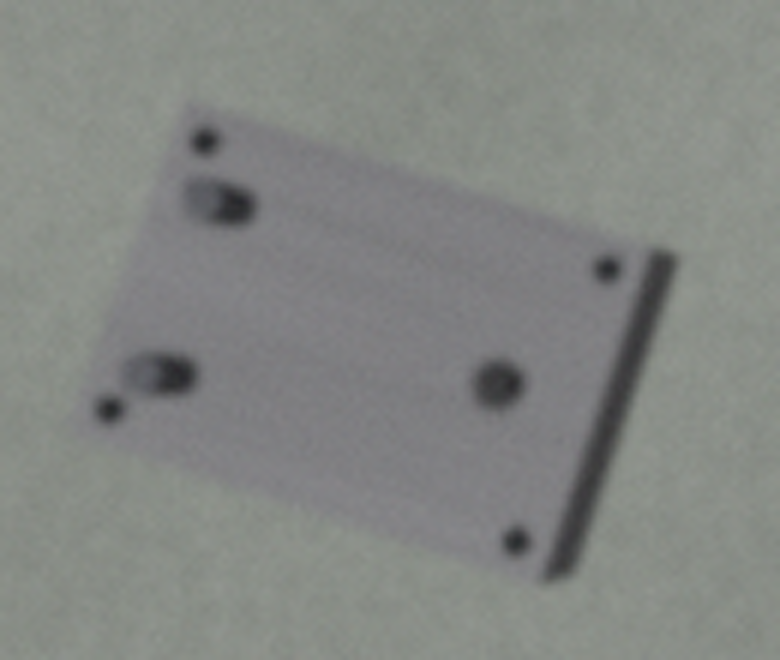

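View pics/t_rod.png

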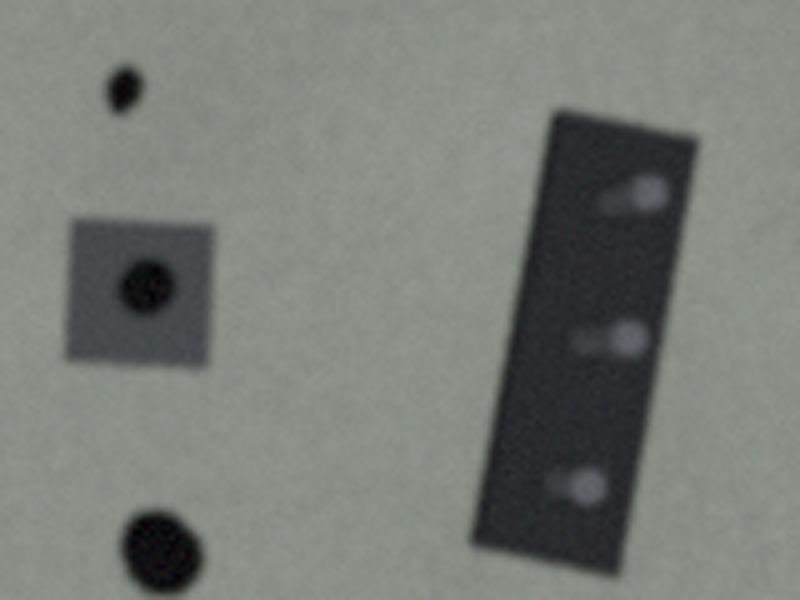

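View pics/s_rod.png

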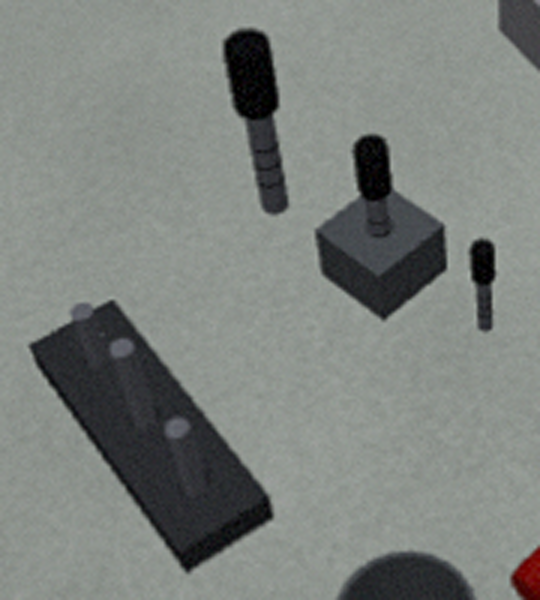

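View pics/s_fix.png

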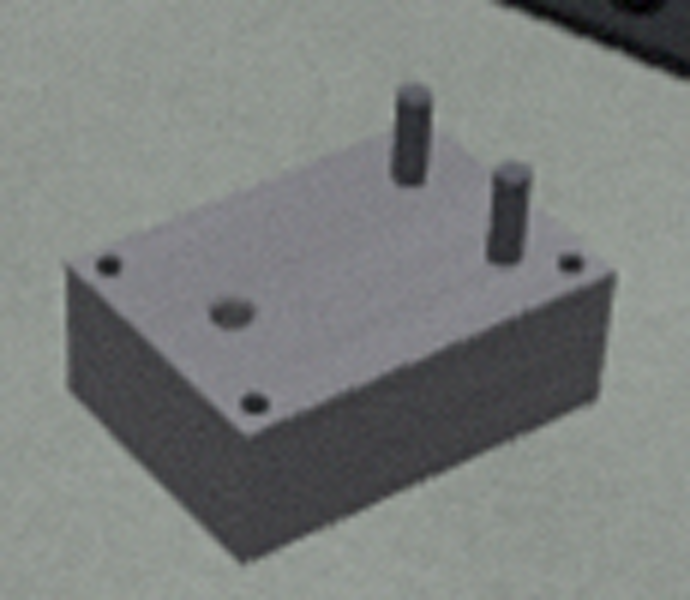

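```bash
python3 - <<'E'
from h import *
import pickle
C=pickle.load(open("c0.pkl","rb"));T=C["top"];S=C["scene"]
f=lambda x,y,k,x0,y0:((x+.5)/k-.5+x0,(y+.5)/k-.5+y0)
tf=lambda x,y:f(x,y,6,130,190); sf=lambda x,y:f(x,y,6,300,70)
tr=lambda x,y:f(x,y,5,310,180); sr=lambda x,y:f(x,y,3,145,125)
P=lambda n,*v:print(n,*[np.round(x,4) for x in v])
# dark blob in bore by threshold
g=cv2.cvtColor(T["pixels"],cv2.COLOR_RGB2GRAY).astype(float)
def cen(g,u,v,r,th):
    y,x=np.mgrid[v-r:v+r+1,u-r:u+r+1]; w=np.clip(th-g[v-r:v+r+1,u-r:u+r+1],0,None); return (w*x).sum()/w.sum(),(w*y).sum()/w.sum()
b=cen(g,213,254,6,115);P("boretop px",np.array(b))
P("bore",plane(T,*b,.064),plane(S,*sf(232,313),.064),tri(T,b,S,sf(232,313)))
sc=[plane(T,*tf(*p),.064) for p in[(204,141),(607,269),(516,541),(109,409)]]
ss=[plane(S,*sf(*p),.064) for p in[(570,263),(255,404),(108,265)]]
P("screws T",*sc);P("screws S",*ss)
P("fixposts",plane(T,*tf(200,196),.104),plane(T,*tf(142,372),.104))
P("fixposts S",plane(S,*sf(513,172),.104),plane(S,*sf(414,92),.104))
for t,s in[((651,191),(178,427)),((631,339),(122,347)),((589,487),(83,312))]:
    P("post",tri(T,tr(*t),S,sr(*s)))
P("rackcorn",*[plane(T,*tr(*p),.024) for p in[(557,110),(700,138),(618,577),(472,545)]])
P("stand",*[plane(T,*tr(*p),.045) for p in[(72,219),(215,226),(208,366),(66,360)]])
P("rodtop",plane(T,*tr(148,287),.120),plane(S,*sr(371,142),.120))
P("big rod", plane(T,*tr(162,552),.1)); P("tub etc",plane(T,430,140,.06), plane(T,251,131,.026),plane(T,275,143,.026),plane(T,335,198,.06))
E
```

```text
boretop px [212.7329 253.6415]
bore [0.5191 0.1947 0.064 ] [0.521  0.1925 0.064 ] [0.519  0.1953 0.0612]
screws T [0.6029 0.2974 0.064 ] [0.5579 0.1585 0.064 ] [0.4665 0.188  0.064 ] [0.5118 0.3271 0.064 ]
screws S [0.603  0.2953 0.064 ] [0.5588 0.1566 0.064 ] [0.4669 0.1862 0.064 ]
fixposts [0.5812 0.2856 0.104 ] [0.5238 0.3028 0.104 ]
fixposts S [0.5819 0.2823 0.104 ] [0.5242 0.3012 0.104 ]
post [ 0.5877 -0.2653  0.0789]
post [ 0.5284 -0.2521  0.0904]
post [ 0.4697 -0.2393  0.0646]
rackcorn [ 0.6266 -0.2408  0.024 ] [ 0.6141 -0.301   0.024 ] [ 0.4304 -0.2595  0.024 ] [ 0.4439 -0.1992  0.024 ]
stand [ 0.5802 -0.033   0.045 ] [ 0.5769 -0.0926  0.045 ] [ 0.5189 -0.0887  0.045 ] [ 0.5217 -0.0299  0.045 ]
rodtop [ 0.5489 -0.0608  0.12  ] [ 0.5496 -0.0603  0.12  ]
big rod [ 0.447  -0.0657  0.1   ]
tub etc [ 0.7521 -0.256   0.06  ] [0.7842 0.1237 0.026 ] [0.757  0.0713 0.026 ] [ 0.6317 -0.056   0.06  ]
```

```bash
python3 -m creep '[{"rz":-9.15,"ty":-0.02},{"rz":-9.15,"ty":-0.04},{"tx":-0.024,"ty":-0.048},{"tx":-0.024,"ty":-0.048},{"tx":-0.024,"ty":-0.048},{"tx":-0.024,"ty":-0.048},{"tx":-0.024,"ty":-0.048},{"tx":-0.024,"ty":-0.048},{"tx":-0.024,"ty":-0.048},{"tx":-0.024,"ty":-0.048},{"tx":-0.024,"ty":-0.048},{"tx":-0.024,"ty":-0.048},{"tx":-0.024,"ty":-0.048},{"tx":-0.02,"ty":-0.03},{},{}]' 0.07 20
python3 -c "
from cell import env;print(env.get_obs()['qpos'])"
```

```text
[-70.86904018  18.41705635  -4.01565594  83.13779676   1.29673893
  78.54028947  -3.26138798]$[0]: bad value
```

```bash
python3 -m creep '[{"tx":0,"ty":-0.02,"tz":0,"rx":0,"ry":0,"rz":-9.15},{"tx":0,"ty":-0.04,"tz":0,"rx":0,"ry":0,"rz":-9.15},{"tx":-0.024,"ty":-0.048,"tz":0,"rx":0,"ry":0,"rz":0},{"tx":-0.024,"ty":-0.048,"tz":0,"rx":0,"ry":0,"rz":0},{"tx":-0.024,"ty":-0.048,"tz":0,"rx":0,"ry":0,"rz":0},{"tx":-0.024,"ty":-0.048,"tz":0,"rx":0,"ry":0,"rz":0},{"tx":-0.024,"ty":-0.048,"tz":0,"rx":0,"ry":0,"rz":0},{"tx":-0.024,"ty":-0.048,"tz":0,"rx":0,"ry":0,"rz":0},{"tx":-0.024,"ty":-0.048,"tz":0,"rx":0,"ry":0,"rz":0},{"tx":-0.024,"ty":-0.048,"tz":0,"rx":0,"ry":0,"rz":0},{"tx":-0.024,"ty":-0.048,"tz":0,"rx":0,"ry":0,"rz":0},{"tx":-0.024,"ty":-0.048,"tz":0,"rx":0,"ry":0,"rz":0},{"tx":-0.024,"ty":-0.048,"tz":0,"rx":0,"ry":0,"rz":0},{"tx":-0.024,"ty":-0.048,"tz":0,"rx":0,"ry":0,"rz":0}]' 0.07 20
python3 -c "
from cell import env;print(env.get_obs()['qpos'])"
```

```text
time_s: 2.0
tool_pos: [0.48, -0.0191, 0.2478]
tool_rot: [180.0, 0.1, 180.0]
force: [0.6, 0.2, 0.2]
grip_width: 0.0701
[-35.74985184  -4.09866126  33.64529948 107.42983426   2.29804152
  75.93455618  87.26376546]
```

```bash
python3 -m creep '[{"tx":-0.03,"ty":-0.02,"tz":0.02,"rx":0,"ry":0,"rz":0},{"tx":-0.03,"ty":-0.02,"tz":0.02,"rx":0,"ry":0,"rz":0},{"tx":0,"ty":0,"tz":0,"rx":0,"ry":0,"rz":0},{"tx":0,"ty":0,"tz":0,"rx":0,"ry":0,"rz":0}]'
python3 - <<'E'
from cell import env
from h import *
c=env.read_camera("wrist");cv2.imwrite("pics/w1.png",c["pixels"][:,:,::-1])
for z in(.12,.10): print(proj(c,[.549,-.0605,z]))
c=env.read_camera("scene");crop(c["pixels"],170,60,370,210,4,"pics/s1.png")
print(np.round(env.get_obs()["tool_pos"],4),env.get_obs()["qpos"])
E
```

```text
time_s: 2.5
tool_pos: [0.5391, -0.0571, 0.2076]
tool_rot: [180.0, -0.0, 180.0]
force: [-1.3, 0.8, -0.1]
grip_width: 0.0698
[318.32133034 229.77609553]
[318.65584316 221.54851587]
[ 0.5393 -0.0567  0.2083] [-32.13871731   7.15280744  38.42755001 102.90403938  -4.76147464
  71.49175057  97.63121225]
```

View pics/w1.png

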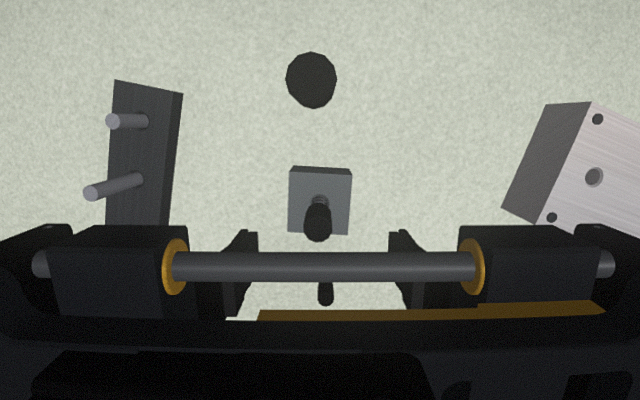

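View pics/s1.png

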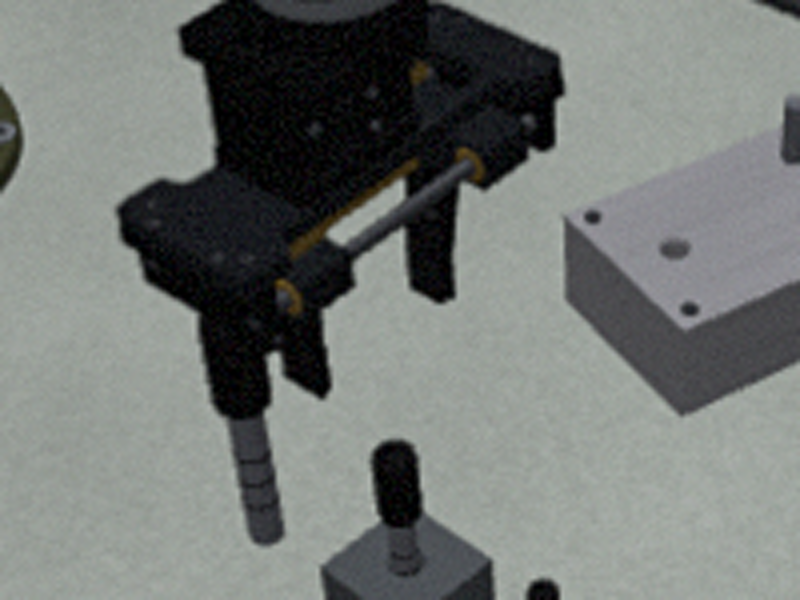

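```bash
python3 -m creep '[{"tx":-0.01,"ty":-0.004,"tz":0.01,"rx":0,"ry":0,"rz":0},{"tx":0,"ty":0,"tz":0.03,"rx":0,"ry":0,"rz":0},{"tx":0,"ty":0,"tz":0.03,"rx":0,"ry":0,"rz":0},{"tx":0,"ty":0,"tz":0.022,"rx":0,"ry":0,"rz":0},{"tx":0,"ty":0,"tz":0.01,"rx":0,"ry":0,"rz":0},{"tx":0,"ty":0,"tz":0,"rx":0,"ry":0,"rz":0}]'
python3 - <<'E'
from cell import env
from h import *
c=env.read_camera("wrist");cv2.imwrite("pics/w2.png",c["pixels"][:,:,::-1])
print(np.round(env.get_obs()["tool_pos"],4),env.get_obs()["tool_rot"])
E
```

```text
time_s: 3.35
tool_pos: [0.5494, -0.0615, 0.1052]
tool_rot: [-180.0, -0.0, 180.0]
force: [0.1, 0.3, 0.7]
grip_width: 0.0699
[ 0.5499 -0.0616  0.106 ] [-1.79999389e+02  4.19351287e-02  1.79983014e+02]
```

View pics/w2.png

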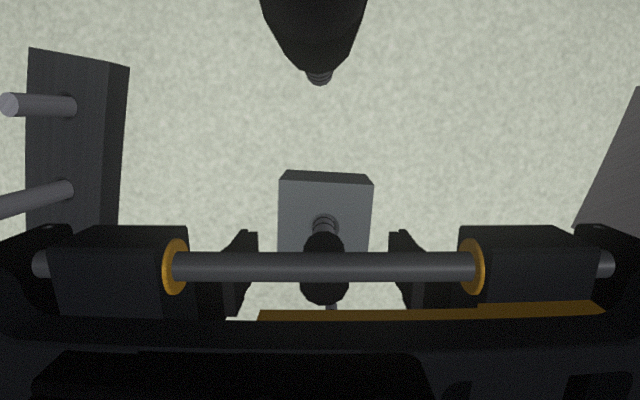

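```bash
python3 -m creep '[{"tx":0,"ty":0,"tz":0,"rx":0,"ry":0,"rz":0},{"tx":0,"ty":0,"tz":0,"rx":0,"ry":0,"rz":0},{"tx":0,"ty":0,"tz":0,"rx":0,"ry":0,"rz":0},{"tx":0,"ty":0,"tz":0,"rx":0,"ry":0,"rz":0},{"tx":0,"ty":0,"tz":0,"rx":0,"ry":0,"rz":0}]' 0 25
python3 -c "
from cell import env;print(env.get_obs())"
```

```text
time_s: 4.03
tool_pos: [0.5495, -0.0615, 0.1056]
tool_rot: [180.0, 0.0, 180.0]
force: [-0.4, -0.3, 0.3]
grip_width: 0.028
{'time_s': 4.025, 'qpos': array([-29.38270891,  15.32708006,  37.71694924, 107.75607442,
       -10.72252875,  60.44003141, 102.65812199]), 'joint_velocities': array([-0.01658382,  0.06430093, -0.04619075, -0.00958477, -0.03318809,
       -0.06189209, -0.02524493]), 'effort': array([-3.45922454e-04, -3.49349356e+01,  5.13849199e+00, -2.72597891e+01,
        5.67486277e-02,  6.69793552e-02, -9.08506831e-05]), 'tool_pos': array([ 0.54949501, -0.0614735 ,  0.10559983]), 'tool_rot': array([1.79993278e+02, 6.97476158e-03, 1.79987325e+02]), 'force': array([-0.35789625, -0.32299126,  0.29601671]), 'wrist_torque': array([ 0.0323201 ,  0.04764303, -0.04555964]), 'grip_width': 0.027996341169360256}
```

Still closing (28 mm, handle 22 mm).

```bash
python3 -m creep '[{"tx":0,"ty":0,"tz":0,"rx":0,"ry":0,"rz":0},{"tx":0,"ty":0,"tz":0,"rx":0,"ry":0,"rz":0},{"tx":0,"ty":0,"tz":0,"rx":0,"ry":0,"rz":0}]'
```

```text
time_s: 4.4
tool_pos: [0.5495, -0.0615, 0.1056]
tool_rot: [180.0, 0.0, 180.0]
force: [0.9, -0.5, -0.2]
grip_width: 0.0213
```

```bash
python3 -m creep '[{"tx":0,"ty":0,"tz":-0.015,"rx":0,"ry":0,"rz":0},{"tx":0,"ty":0,"tz":-0.03,"rx":0,"ry":0,"rz":0},{"tx":0,"ty":0,"tz":-0.035,"rx":0,"ry":0,"rz":0},{"tx":0,"ty":0.02,"tz":-0.025,"rx":0,"ry":0,"rz":0},{"tx":0.006,"ty":0.05,"tz":0,"rx":0,"ry":0,"rz":0},{"tx":0.006,"ty":0.055,"tz":0,"rx":0,"ry":0,"rz":0},{"tx":0.006,"ty":0.055,"tz":0,"rx":0,"ry":0,"rz":0},{"tx":0.006,"ty":0.04,"tz":0,"rx":0,"ry":0,"rz":0},{"tx":0.0055,"ty":0.0355,"tz":0,"rx":0,"ry":0,"rz":0},{"tx":0,"ty":0,"tz":0,"rx":0,"ry":0,"rz":0},{"tx":0,"ty":0,"tz":0,"rx":0,"ry":0,"rz":0}]'
python3 - <<'E'
from cell import env
from h import *
print(env.get_obs()["tool_pos"],env.get_obs()["force"])
c=env.read_camera("wrist");cv2.imwrite("pics/w3.png",c["pixels"][:,:,::-1])
print(proj(c,[.52,.194,.064]))
for n in("scene","top"):
    c=env.read_camera(n);p=proj(c,[.52,.194,.09]).astype(int);print(n,p)
    crop(c["pixels"],max(p[0]-70,0),p[1]-60,p[0]+70,p[1]+60,5,f"pics/{n}3.png")
E
```

```text
time_s: 5.78
tool_pos: [0.5204, 0.1929, 0.2111]
tool_rot: [-180.0, 0.0, 179.9]
force: [-0.0, -0.5, -0.6]
grip_width: 0.0217
[0.52038013 0.19294683 0.21111136] [-0.0213429  -0.5280147  -0.61087341]
[324.16002367 197.26368868]
scene [338 111]
top [210 253]
```

View pics/w3.png

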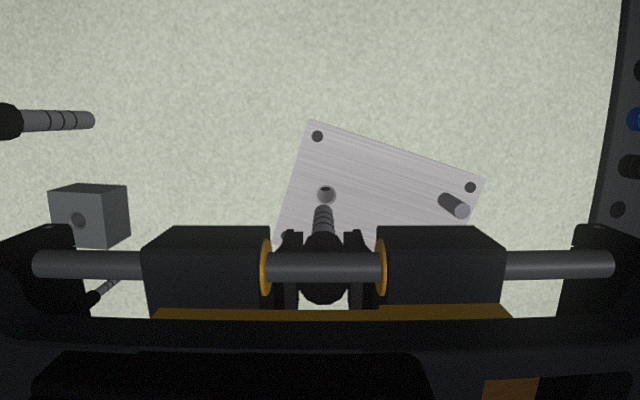

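View pics/scene3.png

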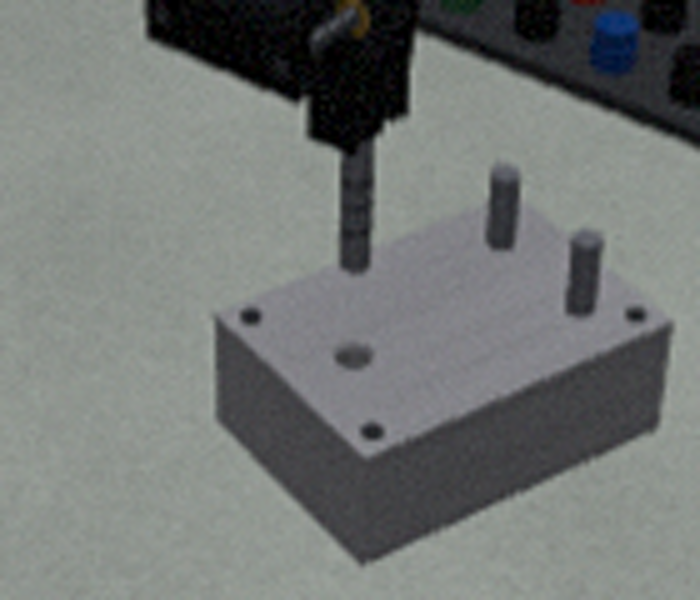

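View pics/top3.png

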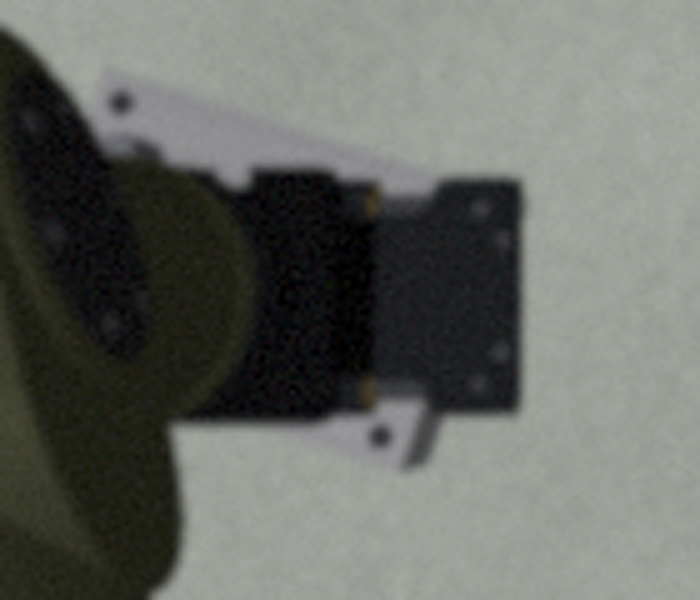

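```bash
python3 - <<'E'
from cell import env
from h import *
c=env.read_camera("wrist");g=cv2.cvtColor(c["pixels"],cv2.COLOR_RGB2GRAY)
crop(c["pixels"],280,160,380,240,8,"pics/w4.png")
crop(env.read_camera("scene")["pixels"],308,90,368,135,12,"pics/s4.png")
s=env.read_camera("scene")
print(env.get_obs()["tool_pos"])
print("scene tip pred",proj(s,[.5204,.1929,.1151]),"meas",(355+.5)/5-.5+268,(264+.5)/5-.5+51)
print("wrist tip pred",proj(c,[.5204,.1929,.1151]),proj(c,[.5204,.1929,.064]))
print("bore w",plane(c,326,194.5,.064),plane(s,338.2,121.8,.064))
E
```

```text
[0.52031095 0.1930336  0.21071389]
scene tip pred [338.57565712 102.95897895] meas 338.6 103.4
wrist tip pred [323.69866395 213.31712559] [323.5583104  197.59589632]
bore w [0.51754012 0.19510905 0.064     ] [0.52105107 0.19224787 0.064     ]
```

View pics/w4.png

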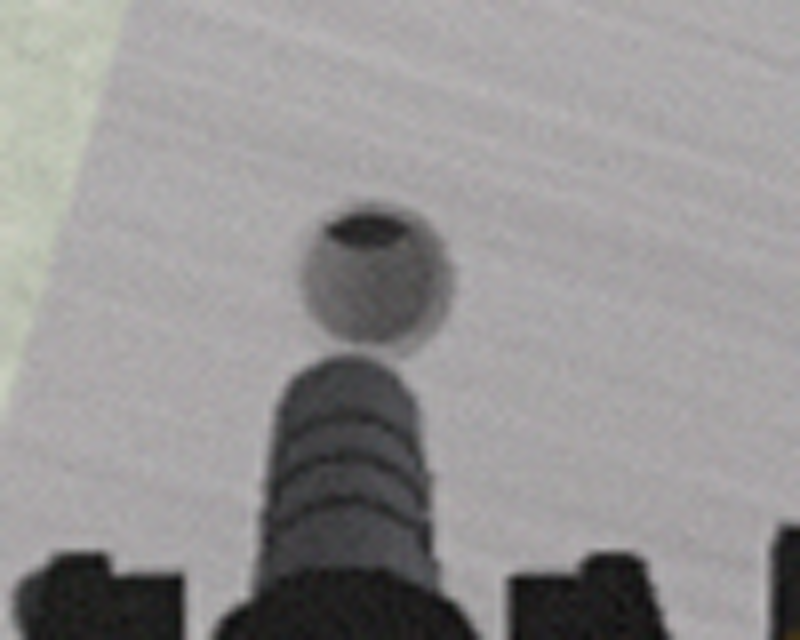

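View pics/s4.png

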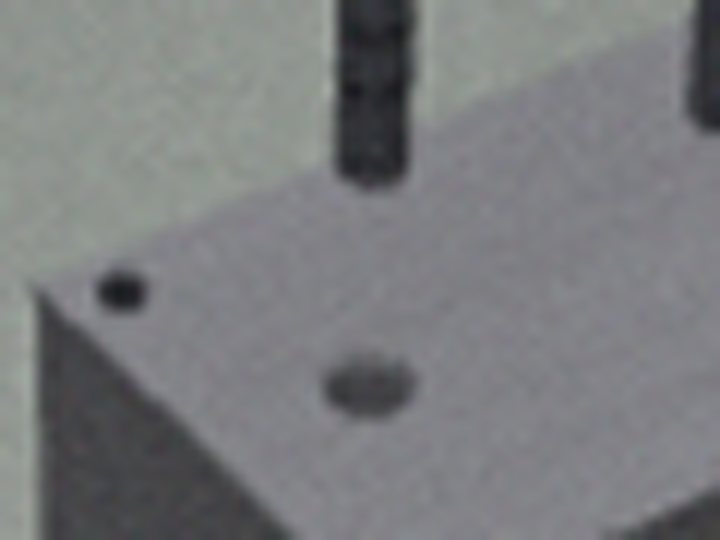

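```bash
python3 -m creep '[{"tx":0.001,"ty":0.0015,"tz":0.02,"rx":0,"ry":0,"rz":0},{"tx":0,"ty":0,"tz":0.02,"rx":0,"ry":0,"rz":0},{"tx":0,"ty":0,"tz":0.004,"rx":0,"ry":0,"rz":0},{"tx":0,"ty":0,"tz":0,"rx":0,"ry":0,"rz":0},{"tx":0,"ty":0,"tz":0,"rx":0,"ry":0,"rz":0}]'
python3 - <<'E'
from cell import env
from h import *
c=env.read_camera("wrist")
crop(c["pixels"],280,160,380,240,8,"pics/w5.png")
s=env.read_camera("scene")
crop(s["pixels"],308,90,368,135,12,"pics/s5.png")
p=env.get_obs()["tool_pos"];print(p)
t=p-[0,0,.096]
for n,k,x0,y0,cc in(("w",8,280,160,c),("s",12,308,90,s)):
  print(n,(proj(cc,t)-[x0,y0]+.5)*k-.5,(proj(cc,[t[0],t[1],.064])-[x0,y0]+.5)*k-.5)
  print([((proj(cc,[t[0]+a,t[1]+b,.064])-proj(cc,[t[0],t[1],.064]))*k).round(1) for a,b in((.001,0),(0,.001))])
E
```

```text
time_s: 6.7
tool_pos: [0.5197, 0.1956, 0.1675]
tool_rot: [180.0, 0.1, 180.0]
force: [1.3, 0.6, -0.2]
grip_width: 0.0212
[0.51956066 0.19558831 0.16740353]
w [346.3569158  428.16739574] [346.28882876 406.84637652]
[array([ 0., 10.]), array([10.4, -0. ])]
s [373.18486316 343.61552679] [372.43225674 375.01799963]
[array([4.3, 2.1]), array([ 3.3, -2.7])]
```

View pics/w5.png

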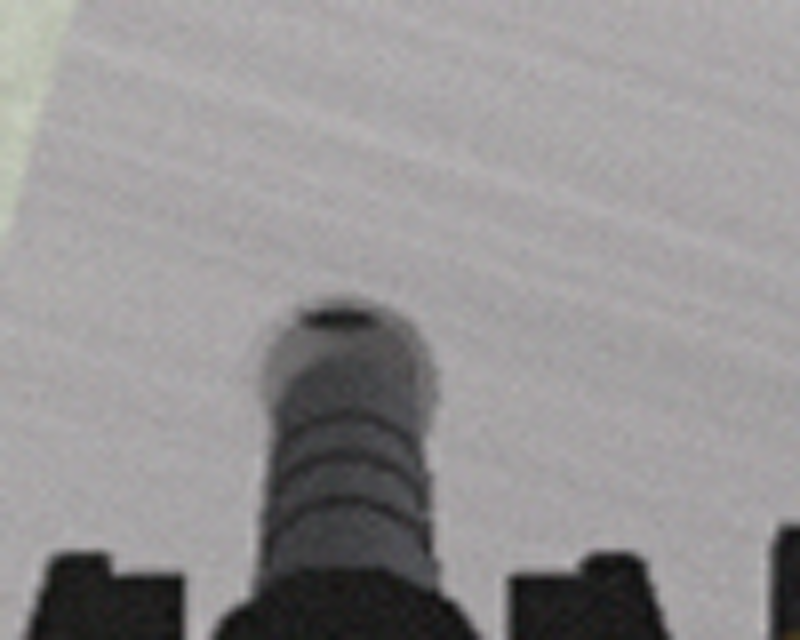

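View pics/s5.png

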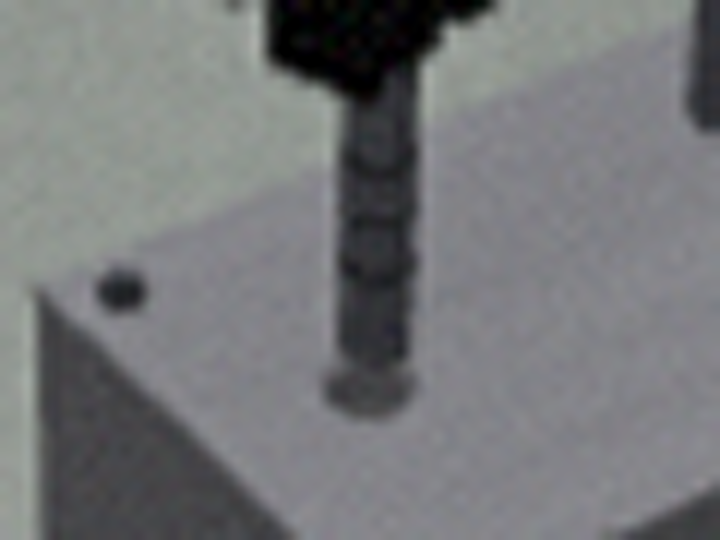

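```bash
python3 -m creep '[{"tx":0.0006,"ty":0,"tz":0.003,"rx":0,"ry":0,"rz":0},{"tx":0,"ty":0,"tz":0.002,"rx":0,"ry":0,"rz":0},{"tx":0,"ty":0,"tz":0.002,"rx":0,"ry":0,"rz":0},{"tx":0,"ty":0,"tz":0.002,"rx":0,"ry":0,"rz":0},{"tx":0,"ty":0,"tz":0.001,"rx":0,"ry":0,"rz":0},{"tx":0,"ty":0,"tz":0.001,"rx":0,"ry":0,"rz":0}]'
```

```text
time_s: 7.55
tool_pos: [0.5185, 0.1954, 0.1555]
tool_rot: [180.0, 0.0, 180.0]
force: [-0.3, 0.8, -1.3]
grip_width: 0.0212
```

```bash
python3 -m creep '[{"tx":0,"ty":0,"tz":0.002,"rx":0,"ry":0,"rz":0},{"tx":0,"ty":0,"tz":0.002,"rx":0,"ry":0,"rz":0},{"tx":0,"ty":0,"tz":0.002,"rx":0,"ry":0,"rz":0},{"tx":0,"ty":0,"tz":0.002,"rx":0,"ry":0,"rz":0},{"tx":0,"ty":0,"tz":0.002,"rx":0,"ry":0,"rz":0},{"tx":0,"ty":0,"tz":0.002,"rx":0,"ry":0,"rz":0},{"tx":0,"ty":0,"tz":0.001,"rx":0,"ry":0,"rz":0},{"tx":0,"ty":0,"tz":0.001,"rx":0,"ry":0,"rz":0},{"tx":0,"ty":0,"tz":0,"rx":0,"ry":0,"rz":0}]'
```

```text
time_s: 8.68
tool_pos: [0.5184, 0.1954, 0.1415]
tool_rot: [180.0, -0.0, 180.0]
force: [0.1, 1.5, -1.0]
grip_width: 0.0209
```

```bash
python3 -m creep '[{"tx":0,"ty":0,"tz":0.001,"rx":0,"ry":0,"rz":0},{"tx":0,"ty":0,"tz":0.001,"rx":0,"ry":0,"rz":0},{"tx":0,"ty":0,"tz":0.001,"rx":0,"ry":0,"rz":0},{"tx":0,"ty":0,"tz":0,"rx":0,"ry":0,"rz":0}]'
python3 -m creep '[{"tx":0,"ty":0,"tz":0.001,"rx":0,"ry":0,"rz":0},{"tx":0,"ty":0,"tz":0.001,"rx":0,"ry":0,"rz":0},{"tx":0,"ty":0,"tz":0,"rx":0,"ry":0,"rz":0}]'
```

```text
time_s: 9.18
tool_pos: [0.5184, 0.1954, 0.1385]
tool_rot: [-180.0, -0.0, 180.0]
force: [-0.1, -0.4, -1.1]
grip_width: 0.0213
time_s: 9.55
tool_pos: [0.5184, 0.1955, 0.1364]
tool_rot: [-180.0, -0.0, 180.0]
force: [-0.0, -0.8, -1.5]
grip_width: 0.0215
```

```bash
python3 -m creep '[{"tx":0,"ty":0,"tz":0.001,"rx":0,"ry":0,"rz":0},{"tx":0,"ty":0,"tz":0.001,"rx":0,"ry":0,"rz":0},{"tx":0,"ty":0,"tz":0,"rx":0,"ry":0,"rz":0}]'
python3 -m creep '[{"tx":0,"ty":0,"tz":0.001,"rx":0,"ry":0,"rz":0},{"tx":0,"ty":0,"tz":0.0015,"rx":0,"ry":0,"rz":0},{"tx":0,"ty":0,"tz":0.0015,"rx":0,"ry":0,"rz":0},{"tx":0,"ty":0,"tz":0.001,"rx":0,"ry":0,"rz":0},{"tx":0,"ty":0,"tz":0,"rx":0,"ry":0,"rz":0}]'
```

```text
time_s: 9.93
tool_pos: [0.5184, 0.1954, 0.1345]
tool_rot: [-180.0, -0.0, 180.0]
force: [-0.2, -0.7, -0.6]
grip_width: 0.0214
time_s: 10.55
tool_pos: [0.5184, 0.1954, 0.1295]
tool_rot: [-180.0, -0.0, 180.0]
force: [0.6, 0.3, -0.7]
grip_width: 0.0213
```

Nominal depth 30.5 mm, still free. Slow to the 34 mm candidate (TCP 0.126).

```bash
python3 -m creep '[{"tx":0,"ty":0,"tz":0.001,"rx":0,"ry":0,"rz":0},{"tx":0,"ty":0,"tz":0.001,"rx":0,"ry":0,"rz":0},{"tx":0,"ty":0,"tz":0.001,"rx":0,"ry":0,"rz":0},{"tx":0,"ty":0,"tz":0,"rx":0,"ry":0,"rz":0}]'
python3 -m creep '[{"tx":0,"ty":0,"tz":0.001,"rx":0,"ry":0,"rz":0},{"tx":0,"ty":0,"tz":0.001,"rx":0,"ry":0,"rz":0},{"tx":0,"ty":0,"tz":0,"rx":0,"ry":0,"rz":0}]'
python3 -m creep '[{"tx":0,"ty":0,"tz":0.001,"rx":0,"ry":0,"rz":0},{"tx":0,"ty":0,"tz":0,"rx":0,"ry":0,"rz":0}]'
```

```text
time_s: 11.05
tool_pos: [0.5184, 0.1954, 0.1265]
tool_rot: [-180.0, -0.0, 180.0]
force: [0.6, -0.6, -1.3]
grip_width: 0.0215
time_s: 11.42
tool_pos: [0.5187, 0.1954, 0.125]
tool_rot: [180.0, 0.0, 180.0]
force: [-1.0, -1.1, 2.5]
grip_width: 0.0212
time_s: 11.68
tool_pos: [0.5188, 0.1954, 0.1242]
tool_rot: [180.0, 0.0, 180.0]
force: [-1.1, -2.1, 5.3]
grip_width: 0.0218
```

```bash
python3 -m creep '[{"tx":0,"ty":0,"tz":0.001,"rx":0,"ry":0,"rz":0},{"tx":0,"ty":0,"tz":0,"rx":0,"ry":0,"rz":0}]'
python3 - <<'E'
from cell import env
from h import *
crop(env.read_camera("scene")["pixels"],300,90,376,135,10,"pics/s6.png")
E
```

```text
time_s: 11.92
tool_pos: [0.519, 0.1954, 0.1235]
tool_rot: [180.0, 0.1, 180.0]
force: [-1.1, -0.4, 7.4]
grip_width: 0.0215
```

View pics/s6.png

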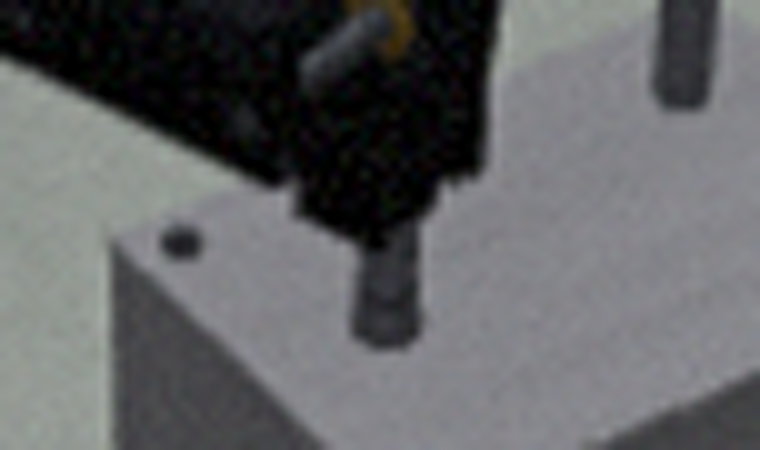

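```bash
python3 -m creep '[{"tx":0,"ty":0,"tz":-0.01,"rx":0,"ry":0,"rz":0},{"tx":0,"ty":0,"tz":-0.02,"rx":0,"ry":0,"rz":0},{"tx":0,"ty":0,"tz":-0.03,"rx":0,"ry":0,"rz":0},{"tx":0,"ty":-0.01,"tz":-0.02,"rx":0,"ry":0,"rz":0},{"tx":-0.006,"ty":-0.05,"tz":0,"rx":0,"ry":0,"rz":0},{"tx":-0.007,"ty":-0.055,"tz":0,"rx":0,"ry":0,"rz":0},{"tx":-0.007,"ty":-0.055,"tz":0,"rx":0,"ry":0,"rz":0},{"tx":-0.006,"ty":-0.05,"tz":0,"rx":0,"ry":0,"rz":0},{"tx":-0.005,"ty":-0.037,"tz":0,"rx":0,"ry":0,"rz":0},{"tx":0,"ty":0,"tz":0,"rx":0,"ry":0,"rz":0},{"tx":0,"ty":0,"tz":0,"rx":0,"ry":0,"rz":0}]'
python3 - <<'E'
from cell import env
from h import *
print(env.get_obs()["tool_pos"])
c=env.read_camera("wrist");crop(c["pixels"],270,150,380,240,7,"pics/w7.png")
E
```

```text
time_s: 13.35
tool_pos: [0.5492, -0.0606, 0.2023]
tool_rot: [180.0, -0.0, -180.0]
force: [-0.4, 0.1, -1.6]
grip_width: 0.0214
[ 0.54924968 -0.06058356  0.20227892]
```

View pics/w7.png

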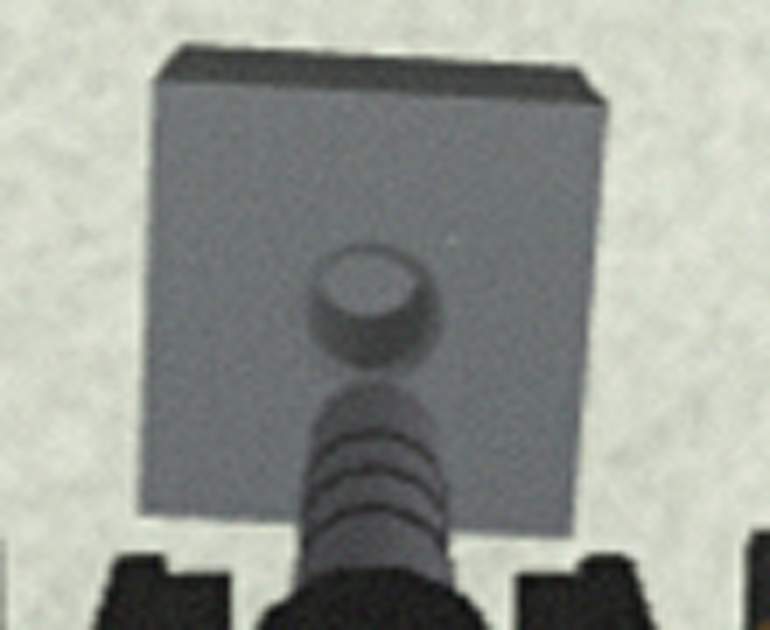

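```bash
python3 -m creep '[{"tx":0,"ty":0,"tz":0.02,"rx":0,"ry":0,"rz":0},{"tx":0,"ty":0,"tz":0.02,"rx":0,"ry":0,"rz":0},{"tx":0,"ty":0,"tz":0.012,"rx":0,"ry":0,"rz":0},{"tx":0,"ty":0,"tz":0,"rx":0,"ry":0,"rz":0},{"tx":0,"ty":0,"tz":0,"rx":0,"ry":0,"rz":0}]'
python3 - <<'E'
from cell import env
from h import *
print(env.get_obs()["tool_pos"])
c=env.read_camera("wrist");crop(c["pixels"],270,150,380,240,7,"pics/w8.png")
E
```

```text
time_s: 14.02
tool_pos: [0.5499, -0.0612, 0.1512]
tool_rot: [180.0, 0.1, -180.0]
force: [0.5, -0.3, -0.7]
grip_width: 0.0214
[ 0.5499077  -0.06123312  0.15122767]
```

View pics/w8.png

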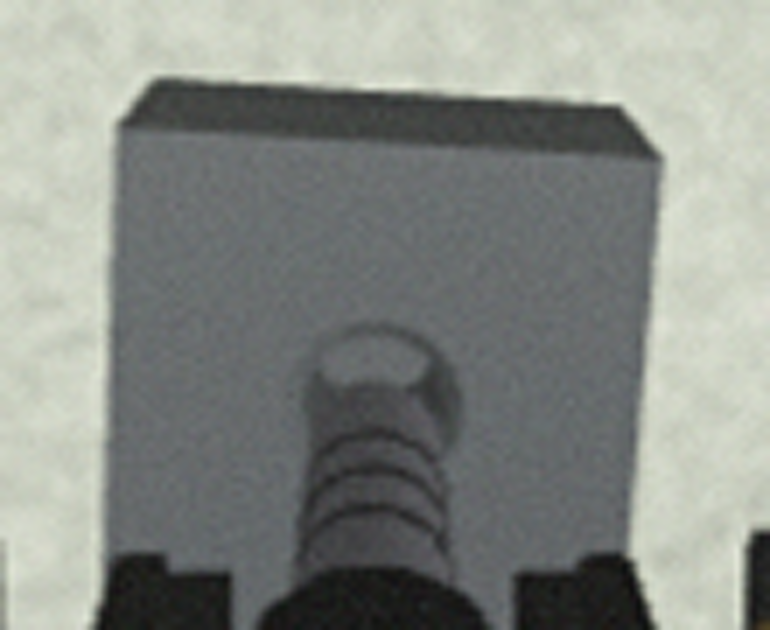

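```bash
python3 - <<'E'
from cell import env
from h import *
c=env.read_camera("wrist")
p=env.get_obs()["tool_pos"]
q=lambda X:((proj(c,X)-[270,150]+.5)*7-.5).round(1)
t=p-[0,0,.096]
print(p,"tip",q(t),"tip edge front",q(t-[.007,0,0]),"sides",q(t-[0,.007,0]),q(t+[0,.007,0]))
m=[t[0],t[1],.045]
print("mouth",q(m),"edges",q(m-np.array([.008,0,0])),q(m+np.array([.008,0,0])),q(m-np.array([0,.008,0])))
for k in((115,128),(660,158)): print(plane(c,(k[0]+.5)/7-.5+270,(k[1]+.5)/7-.5+150,.045))
E
```

```text
[ 0.54997702 -0.06147048  0.15142089] tip [372.6 446. ] tip edge front [372.6 382.7] sides [307.3 446. ] [437.9 445.9]
mouth [372.6 419.9] edges [372.6 350.3] [372.6 488.4] [301. 420.]
[ 0.51718436 -0.08933279  0.045     ]
[ 0.52049079 -0.03024161  0.045     ]
```

```bash
python3 - <<'E'
from cell import env
from h import *
c=env.read_camera("wrist")
p=env.get_obs()["tool_pos"]
f=lambda x,y:((x+.5)/7-.5+270,(y+.5)/7-.5+150)
print("now hole front edge",plane(c,*f(383,322),.045),"l/r",plane(c,*f(303,398),.045),plane(c,*f(463,398),.045))
d=dict(c);d["t"]=np.array(c["t"])-np.array(c["R"])@(np.array([.54925,-.06058,.20228])-p)
for q in((375,306),(375,243),(375,370),(307,306),(443,306)):print("w7",plane(d,*f(*q),.045))
for q in((155,82),(606,103),(574,537),(139,514)):print("w7 corner",plane(d,*f(*q),.045))
E
```

```text
now hole front edge [ 0.53874845 -0.06040116  0.045     ] l/r [ 0.54742723 -0.06930753  0.045     ] [ 0.54744176 -0.05148764  0.045     ]
w7 [ 0.54769764 -0.06022938  0.045     ]
w7 [ 0.5391482  -0.06022503  0.045     ]
w7 [ 0.55650423 -0.06023383  0.045     ]
w7 [ 0.54768994 -0.06929866  0.045     ]
w7 [ 0.54770429 -0.05115982  0.045     ]
w7 corner [ 0.51775854 -0.08888292  0.045     ]
w7 corner [ 0.52054683 -0.03004356  0.045     ]
w7 corner [ 0.58013632 -0.03297763  0.045     ]
w7 corner [ 0.57678385 -0.0924974   0.045     ]
```

```bash
python3 -m creep '[{"tx":0.0012,"ty":0.0009,"tz":0.004,"rx":0,"ry":0,"rz":0},{"tx":0,"ty":0,"tz":0.003,"rx":0,"ry":0,"rz":0},{"tx":0,"ty":0,"tz":0.002,"rx":0,"ry":0,"rz":0},{"tx":0,"ty":0,"tz":0.002,"rx":0,"ry":0,"rz":0},{"tx":0,"ty":0,"tz":0.002,"rx":0,"ry":0,"rz":0},{"tx":0,"ty":0,"tz":0.001,"rx":0,"ry":0,"rz":0},{"tx":0,"ty":0,"tz":0,"rx":0,"ry":0,"rz":0}]'
```

```text
time_s: 15.05
tool_pos: [0.5482, -0.0607, 0.1365]
tool_rot: [-180.0, 0.0, 180.0]
force: [0.1, 0.4, -1.7]
grip_width: 0.0216
```

```bash
python3 -m creep '[{"tx":0,"ty":0,"tz":0.004,"rx":0,"ry":0,"rz":0},{"tx":0,"ty":0,"tz":0.005,"rx":0,"ry":0,"rz":0},{"tx":0,"ty":0,"tz":0.005,"rx":0,"ry":0,"rz":0},{"tx":0,"ty":0,"tz":0.005,"rx":0,"ry":0,"rz":0},{"tx":0,"ty":0,"tz":0.004,"rx":0,"ry":0,"rz":0},{"tx":0,"ty":0,"tz":0.003,"rx":0,"ry":0,"rz":0},{"tx":0,"ty":0,"tz":0.002,"rx":0,"ry":0,"rz":0},{"tx":0,"ty":0,"tz":0,"rx":0,"ry":0,"rz":0}]'
python3 -m creep '[{"tx":0,"ty":0,"tz":0.001,"rx":0,"ry":0,"rz":0},{"tx":0,"ty":0,"tz":0.001,"rx":0,"ry":0,"rz":0},{"tx":0,"ty":0,"tz":0,"rx":0,"ry":0,"rz":0}]'
```

```text
time_s: 16.05
tool_pos: [0.5481, -0.0607, 0.1084]
tool_rot: [-180.0, -0.0, 180.0]
force: [0.0, -0.7, -1.3]
grip_width: 0.0215
time_s: 16.42
tool_pos: [0.5482, -0.0606, 0.1065]
tool_rot: [180.0, 0.0, 180.0]
force: [0.1, -0.2, -1.3]
grip_width: 0.0214
```

```bash
python3 -m creep '[{"tx":0,"ty":0,"tz":0.0005,"rx":0,"ry":0,"rz":0},{"tx":0,"ty":0,"tz":0,"rx":0,"ry":0,"rz":0}]'
python3 -m creep '[{"tx":0,"ty":0,"tz":0,"rx":0,"ry":0,"rz":0},{"tx":0,"ty":0,"tz":0,"rx":0,"ry":0,"rz":0},{"tx":0,"ty":0,"tz":0,"rx":0,"ry":0,"rz":0},{"tx":0,"ty":0,"tz":0,"rx":0,"ry":0,"rz":0}]' 0.06
python3 - <<'E'
from cell import env
from h import *
c=env.read_camera("wrist");cv2.imwrite("pics/w9.png",c["pixels"][:,:,::-1])
E
```

```text
time_s: 16.68
tool_pos: [0.5482, -0.0607, 0.1061]
tool_rot: [180.0, 0.0, 180.0]
force: [0.4, -0.2, -1.8]
grip_width: 0.0214
time_s: 17.18
tool_pos: [0.5482, -0.0606, 0.1061]
tool_rot: [180.0, 0.0, 180.0]
force: [0.5, 0.3, 0.3]
grip_width: 0.0532
```

View pics/w9.png

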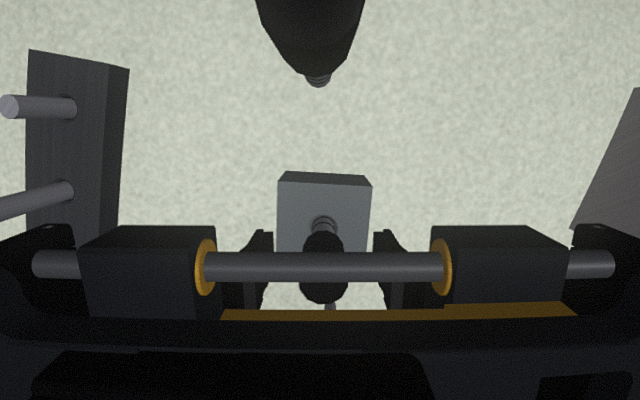

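```bash
python3 -m creep '[{"tx":0,"ty":0,"tz":-0.02,"rx":0,"ry":0,"rz":0},{"tx":0,"ty":0,"tz":-0.045,"rx":0,"ry":0,"rz":0},{"tx":-0.002,"ty":-0.01,"tz":-0.02,"rx":0,"ry":0,"rz":0},{"tx":-0.009,"ty":-0.045,"tz":0,"rx":0,"ry":0,"rz":0},{"tx":-0.01,"ty":-0.055,"tz":0,"rx":0,"ry":0,"rz":0},{"tx":-0.01,"ty":-0.055,"tz":0,"rx":0,"ry":0,"rz":0},{"tx":-0.008,"ty":-0.038,"tz":0,"rx":0,"ry":0,"rz":6.4},{"tx":0,"ty":0,"tz":0,"rx":0,"ry":0,"rz":6.4},{"tx":0,"ty":0,"tz":0.01,"rx":0,"ry":0,"rz":0},{"tx":0,"ty":0,"tz":0,"rx":0,"ry":0,"rz":0},{"tx":0,"ty":0,"tz":0,"rx":0,"ry":0,"rz":0}]' 0.05
python3 - <<'E'
from cell import env
from h import *
print(env.get_obs()["tool_pos"],env.get_obs()["tool_rot"])
c=env.read_camera("wrist");cv2.imwrite("pics/w10.png",c["pixels"][:,:,::-1])
print(proj(c,[.5875,-.2645,.08]))
c=env.read_camera("scene");crop(c["pixels"],130,120,330,270,4,"pics/s10.png")
E
```

```text
time_s: 18.6
tool_pos: [0.5872, -0.2627, 0.1809]
tool_rot: [180.0, -0.0, 167.3]
force: [0.3, -0.2, 0.0]
grip_width: 0.0502
[ 0.58722544 -0.26272975  0.18087483] [ 1.79963287e+02 -1.35980707e-02  1.67308243e+02]
[320.85840053 212.53330225]
```

View pics/w10.png

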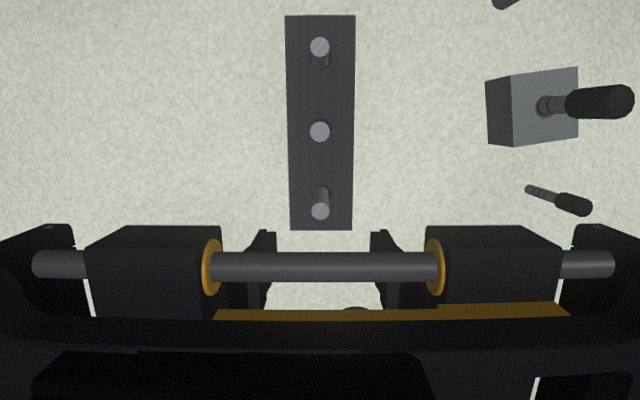

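View pics/s10.png

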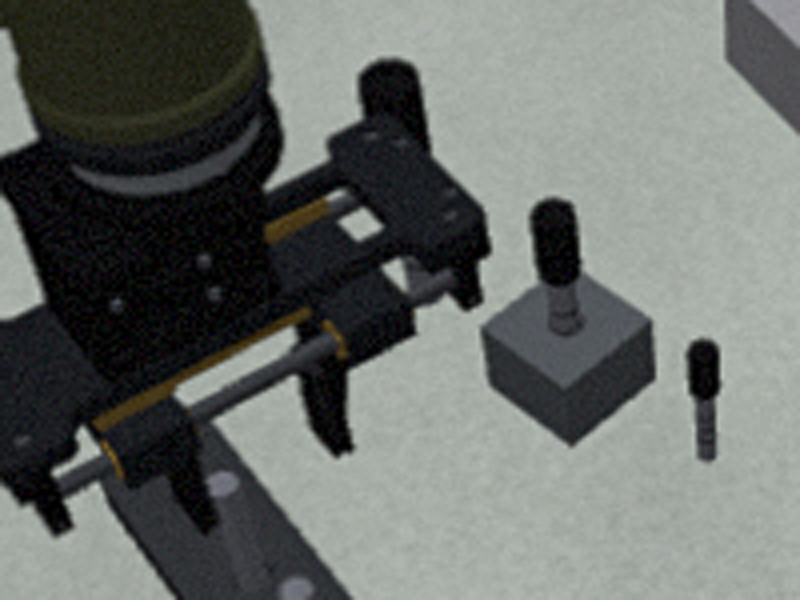

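```bash
python3 -m creep '[{"tx":0,"ty":-0.0008,"tz":0.03,"rx":0,"ry":0,"rz":0},{"tx":0,"ty":0,"tz":0.04,"rx":0,"ry":0,"rz":0},{"tx":0,"ty":0,"tz":0.03,"rx":0,"ry":0,"rz":0},{"tx":0,"ty":0,"tz":0.01,"rx":0,"ry":0,"rz":0},{"tx":0,"ty":0,"tz":0,"rx":0,"ry":0,"rz":0},{"tx":0,"ty":0,"tz":0,"rx":0,"ry":0,"rz":0}]'
python3 - <<'E'
from cell import env
from h import *
print(env.get_obs()["tool_pos"],env.get_obs()["tool_rot"])
c=env.read_camera("wrist");cv2.imwrite("pics/w11.png",c["pixels"][:,:,::-1])
E
```

```text
time_s: 19.45
tool_pos: [0.5879, -0.265, 0.0727]
tool_rot: [-180.0, 0.2, 167.2]
force: [-0.2, -0.1, 0.7]
grip_width: 0.0499
[ 0.58790678 -0.26498696  0.07272058] [-1.79987565e+02  1.51125557e-01  1.67184995e+02]
```

View pics/w11.png

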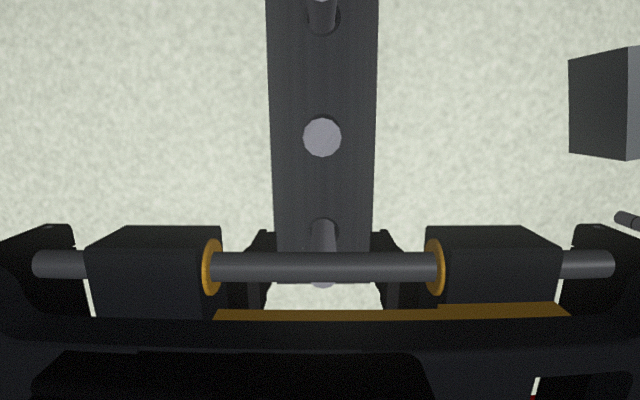

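```bash
python3 -m creep '[{"tx":0,"ty":0,"tz":0.001,"rx":0,"ry":0,"rz":0},{"tx":0,"ty":0,"tz":0,"rx":0,"ry":0,"rz":0},{"tx":0,"ty":0,"tz":0,"rx":0,"ry":0,"rz":0},{"tx":0,"ty":0,"tz":0,"rx":0,"ry":0,"rz":0},{"tx":0,"ty":0,"tz":0,"rx":0,"ry":0,"rz":0},{"tx":0,"ty":0,"tz":0,"rx":0,"ry":0,"rz":0},{"tx":0,"ty":0,"tz":0,"rx":0,"ry":0,"rz":0}]' 0 25
```

```text
time_s: 20.38
tool_pos: [0.5869, -0.2645, 0.07]
tool_rot: [180.0, -0.0, 167.2]
force: [0.1, 0.1, -0.3]
grip_width: 0.0132
```

```bash
python3 -m creep '[{"tx":0,"ty":0,"tz":-0.02,"rx":0,"ry":0,"rz":0},{"tx":0,"ty":0,"tz":-0.045,"rx":0,"ry":0,"rz":0},{"tx":0,"ty":0,"tz":-0.045,"rx":0,"ry":0,"rz":0},{"tx":0,"ty":0,"tz":-0.04,"rx":0,"ry":0,"rz":-6.4},{"tx":0,"ty":0,"tz":0,"rx":0,"ry":0,"rz":-6.4},{"tx":0.004,"ty":0.03,"tz":0,"rx":0,"ry":0,"rz":0},{"tx":0.008,"ty":0.055,"tz":0,"rx":0,"ry":0,"rz":0},{"tx":0.008,"ty":0.055,"tz":0,"rx":0,"ry":0,"rz":0},{"tx":0.008,"ty":0.055,"tz":0,"rx":0,"ry":0,"rz":0},{"tx":0.008,"ty":0.055,"tz":0,"rx":0,"ry":0,"rz":0},{"tx":0.008,"ty":0.055,"tz":0,"rx":0,"ry":0,"rz":0},{"tx":0.008,"ty":0.055,"tz":0,"rx":0,"ry":0,"rz":0},{"tx":0.008,"ty":0.05,"tz":0,"rx":0,"ry":0,"rz":0},{"tx":0.007,"ty":0.045,"tz":0,"rx":0,"ry":0,"rz":0},{"tx":0,"ty":0,"tz":0.02,"rx":0,"ry":0,"rz":0},{"tx":0,"ty":0,"tz":0.02,"rx":0,"ry":0,"rz":0},{"tx":0,"ty":0,"tz":0,"rx":0,"ry":0,"rz":0},{"tx":0,"ty":0,"tz":0,"rx":0,"ry":0,"rz":0}]'
python3 - <<'E'
from cell import env
from h import *
print(env.get_obs()["tool_pos"],env.get_obs()["tool_rot"])
c=env.read_camera("wrist");cv2.imwrite("pics/w12.png",c["pixels"][:,:,::-1])
E
```

```text
time_s: 22.62
tool_pos: [0.5207, 0.1904, 0.1815]
tool_rot: [179.9, 0.1, 179.9]
force: [0.0, 0.4, -0.6]
grip_width: 0.0131
[0.52073184 0.19039823 0.18152674] [1.79949500e+02 8.73745586e-02 1.79936231e+02]
```

View pics/w12.png

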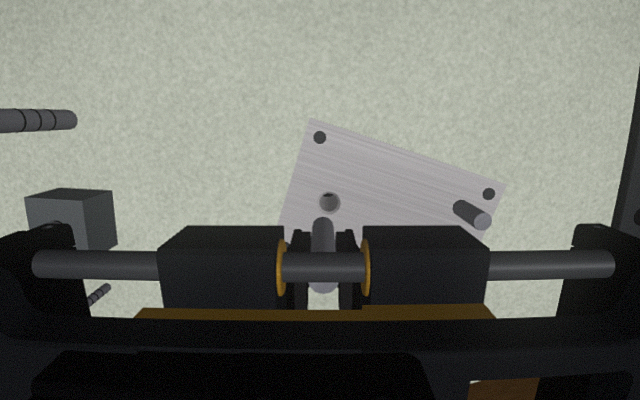

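```bash
python3 -m creep '[{"tx":0.002,"ty":0.005,"tz":0.02,"rx":0,"ry":0,"rz":0},{"tx":0,"ty":0,"tz":0.02,"rx":0,"ry":0,"rz":0},{"tx":0,"ty":0,"tz":0.004,"rx":0,"ry":0,"rz":0},{"tx":0,"ty":0,"tz":0,"rx":0,"ry":0,"rz":0},{"tx":0,"ty":0,"tz":0,"rx":0,"ry":0,"rz":0}]'
python3 - <<'E'
from cell import env
from h import *
p=env.get_obs()["tool_pos"];print(p)
c=env.read_camera("wrist");crop(c["pixels"],280,160,380,240,8,"pics/w13.png")
q=lambda X:((proj(c,X)-[280,160]+.5)*8-.5).round(1)
t=p-[0,0,.064]
print("foot",q(t),"front edge",q(t-[.007,0,0]),"r",q(t+[0,.007,0]));m=np.array([t[0],t[1],.064])
print("mouth",q(m),q(m-[.0078,0,0]),q(m-[.0098,0,0]),q(m+[0,.0098,0]))
s=env.read_camera("scene");crop(s["pixels"],308,90,368,135,12,"pics/s13.png")
E
```

```text
time_s: 23.3
tool_pos: [0.5189, 0.1957, 0.1373]
tool_rot: [179.9, 0.1, 180.0]
force: [-0.3, 0.6, 0.1]
grip_width: 0.0133
[0.51887882 0.19573079 0.137259  ]
foot [346.2 539.1] front edge [346.1 457.1] r [431.8 539. ]
mouth [346.  504.4] [345.9 416.3] [345.9 393.5] [461.  504.2]
```

View pics/w13.png

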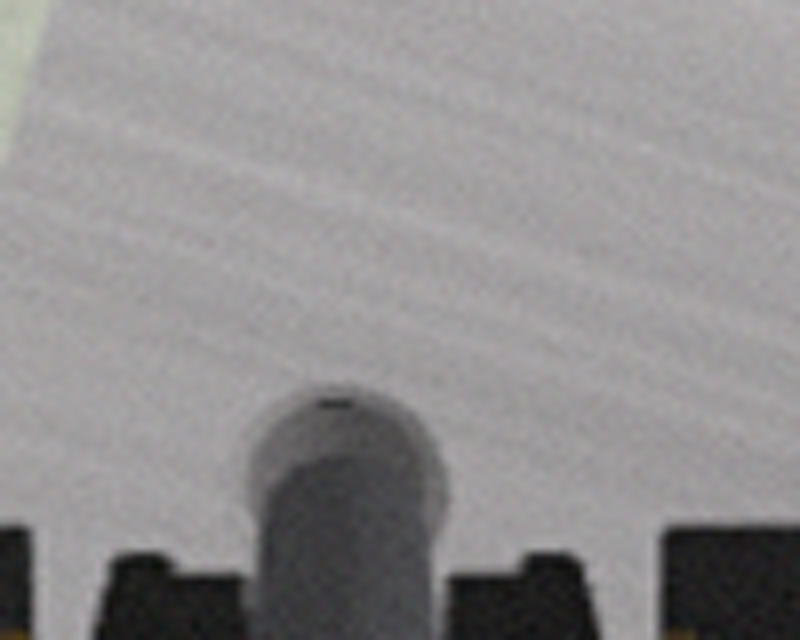

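View pics/s13.png

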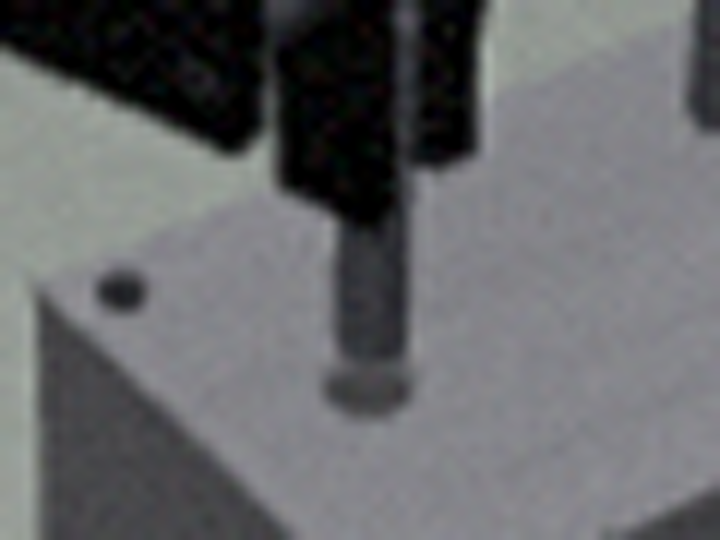

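```bash
python3 -m creep '[{"tx":0.0007,"ty":0,"tz":0.004,"rx":0,"ry":0,"rz":0},{"tx":0,"ty":0,"tz":0.003,"rx":0,"ry":0,"rz":0},{"tx":0,"ty":0,"tz":0.002,"rx":0,"ry":0,"rz":0},{"tx":0,"ty":0,"tz":0.002,"rx":0,"ry":0,"rz":0},{"tx":0,"ty":0,"tz":0.002,"rx":0,"ry":0,"rz":0},{"tx":0,"ty":0,"tz":0.002,"rx":0,"ry":0,"rz":0},{"tx":0,"ty":0,"tz":0,"rx":0,"ry":0,"rz":0}]'
```

```text
time_s: 24.28
tool_pos: [0.5175, 0.1954, 0.1209]
tool_rot: [-180.0, 0.0, 180.0]
force: [2.1, 0.3, -2.2]
grip_width: 0.0135
```

```bash
python3 -c "
from cell import env;o=env.get_obs();print(o['force'],o['tool_pos'])"
```

```text
[ 2.0622792   0.31888396 -2.22478813] [0.51752349 0.19544597 0.12090864]
```

```bash
python3 -m creep '[{"tx":-0.0006,"ty":0,"tz":0.002,"rx":0,"ry":0,"rz":0},{"tx":0,"ty":0,"tz":0.003,"rx":0,"ry":0,"rz":0},{"tx":0,"ty":0,"tz":0.003,"rx":0,"ry":0,"rz":0},{"tx":0,"ty":0,"tz":0.003,"rx":0,"ry":0,"rz":0},{"tx":0,"ty":0,"tz":0.002,"rx":0,"ry":0,"rz":0},{"tx":0,"ty":0,"tz":0,"rx":0,"ry":0,"rz":0}]'
python3 -m creep '[{"tx":0,"ty":0,"tz":0.002,"rx":0,"ry":0,"rz":0},{"tx":0,"ty":0,"tz":0.002,"rx":0,"ry":0,"rz":0},{"tx":0,"ty":0,"tz":0.002,"rx":0,"ry":0,"rz":0},{"tx":0,"ty":0,"tz":0.001,"rx":0,"ry":0,"rz":0},{"tx":0,"ty":0,"tz":0.001,"rx":0,"ry":0,"rz":0},{"tx":0,"ty":0,"tz":0,"rx":0,"ry":0,"rz":0}]'
```

```text
time_s: 25.02
tool_pos: [0.5179, 0.1955, 0.1078]
tool_rot: [-180.0, -0.0, 180.0]
force: [0.9, -0.6, -1.3]
grip_width: 0.0132
time_s: 25.78
tool_pos: [0.5179, 0.1956, 0.1]
tool_rot: [-180.0, -0.0, 180.0]
force: [0.4, -0.6, -1.0]
grip_width: 0.0133
```

Foot ≈ 0.036; bottom expected at TCP ≈ 0.094. Creep down.

```bash
python3 -m creep '[{"tx":0,"ty":0,"tz":0.002,"rx":0,"ry":0,"rz":0},{"tx":0,"ty":0,"tz":0.001,"rx":0,"ry":0,"rz":0},{"tx":0,"ty":0,"tz":0.001,"rx":0,"ry":0,"rz":0},{"tx":0,"ty":0,"tz":0.001,"rx":0,"ry":0,"rz":0},{"tx":0,"ty":0,"tz":0,"rx":0,"ry":0,"rz":0}]'
python3 -m creep '[{"tx":0,"ty":0,"tz":0.0007,"rx":0,"ry":0,"rz":0},{"tx":0,"ty":0,"tz":0,"rx":0,"ry":0,"rz":0}]'
```

```text
time_s: 26.4
tool_pos: [0.518, 0.1956, 0.095]
tool_rot: [180.0, 0.0, 180.0]
force: [1.0, 0.3, -0.8]
grip_width: 0.0132
time_s: 26.65
tool_pos: [0.518, 0.1955, 0.0943]
tool_rot: [180.0, 0.0, 180.0]
force: [0.5, -0.6, -0.5]
grip_width: 0.013
```

```bash
python3 -m creep '[{"tx":0,"ty":0,"tz":0.0007,"rx":0,"ry":0,"rz":0},{"tx":0,"ty":0,"tz":0,"rx":0,"ry":0,"rz":0}]'
python3 -m creep '[{"tx":0,"ty":0,"tz":0.0007,"rx":0,"ry":0,"rz":0},{"tx":0,"ty":0,"tz":0,"rx":0,"ry":0,"rz":0}]'
```

```text
time_s: 26.9
tool_pos: [0.5181, 0.1955, 0.0939]
tool_rot: [180.0, 0.0, 180.0]
force: [0.4, -1.2, 0.4]
grip_width: 0.0129
time_s: 27.15
tool_pos: [0.5182, 0.1956, 0.0933]
tool_rot: [180.0, 0.0, 180.0]
force: [-0.5, -1.6, 3.4]
grip_width: 0.0134
```

```bash
python3 -m creep '[{"tx":0,"ty":0,"tz":0,"rx":0,"ry":0,"rz":0},{"tx":0,"ty":0,"tz":0,"rx":0,"ry":0,"rz":0},{"tx":0,"ty":0,"tz":0,"rx":0,"ry":0,"rz":0},{"tx":0,"ty":0,"tz":0,"rx":0,"ry":0,"rz":0},{"tx":0,"ty":0,"tz":-0.01,"rx":0,"ry":0,"rz":0},{"tx":0,"ty":0,"tz":-0.03,"rx":0,"ry":0,"rz":0},{"tx":0,"ty":0,"tz":-0.05,"rx":0,"ry":0,"rz":0},{"tx":0,"ty":0,"tz":-0.05,"rx":0,"ry":0,"rz":0},{"tx":0.03,"ty":-0.05,"tz":0,"rx":0,"ry":0,"rz":0},{"tx":0.03,"ty":-0.05,"tz":0,"rx":0,"ry":0,"rz":0},{"tx":0,"ty":0,"tz":0,"rx":0,"ry":0,"rz":0},{"tx":0,"ty":0,"tz":0,"rx":0,"ry":0,"rz":0}]' 0.05
python3 - <<'E'
from cell import env
from h import *
s=env.read_camera("scene");cv2.imwrite("pics/s14.png",s["pixels"][:,:,::-1]);crop(s["pixels"],300,70,415,170,6,"pics/s14c.png")
c=env.read_camera("wrist");cv2.imwrite("pics/w14.png",c["pixels"][:,:,::-1])
t=env.read_camera("top");cv2.imwrite("pics/t14.png",t["pixels"][:,:,::-1])
for z in(.092,.104,.116): print(z,(proj(s,[.519,.195,z])-[300,70]+.5)*6-.5)
E
```

```text
time_s: 28.65
tool_pos: [0.4583, 0.096, 0.2338]
tool_rot: [179.9, 0.1, 180.0]
force: [0.7, 0.1, 0.4]
grip_width: 0.0498
0.092 [233.20732848 247.28874385]
0.104 [233.82196691 220.83918033]
0.116 [234.44527921 193.97838029]
```

View pics/s14c.png

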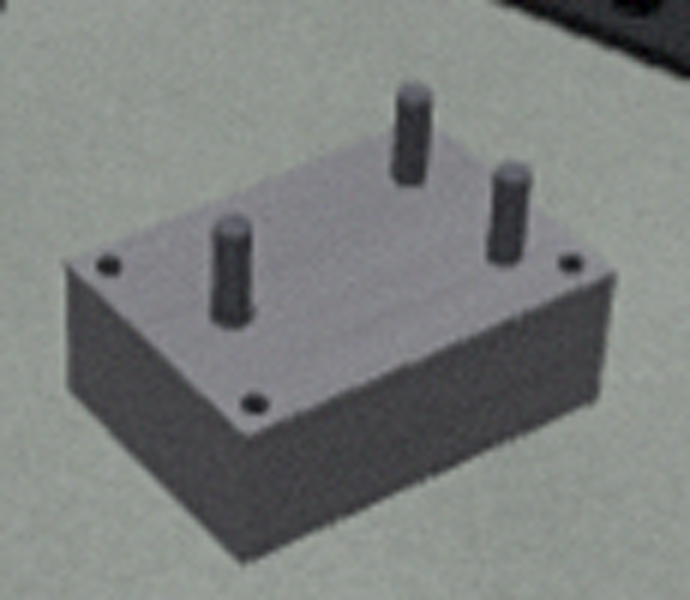

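View pics/s14.png

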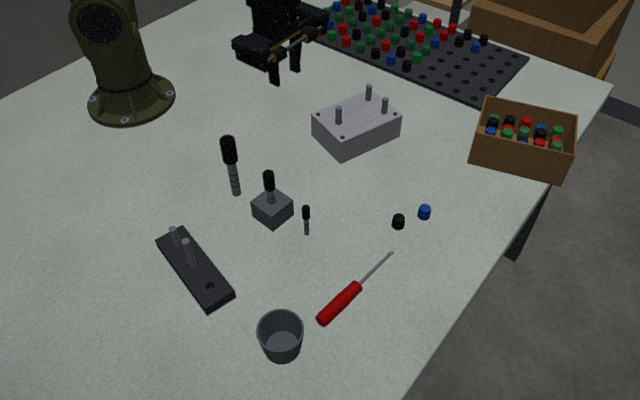

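View pics/t14.png

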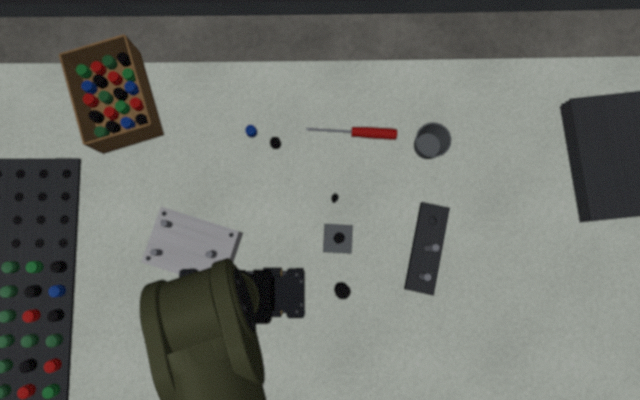

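```bash
python3 -c "
from cell import env;print(env.sign_off(), env.get_obs()['time_s'])"
```

```text
the job is handed in; nothing more can be done
the job is handed in; nothing more can be done
```

The job is done and handed in at about 29 s of the 72 s allowed.

- **Depth:** I took the middle-sized rod from its stand and felt the bore. It was free past 22 mm and touched at about 34 mm, where the force rose to about 7.4 N with 2 mm more travel. I then put the rod back in its stand.
- **Post:** 34 mm calls for the 74 mm middle post. It was in the rack's far hole, with its top measured at 79 mm. I set it in the bore until it touched bottom at about 3.4 N, let go and backed off.
- **Last checks:** In the scene view the new post's top is within about 1 mm of the height expected for a level post. The rod is upright in its stand, the short and long posts are still in the rack, and the other items look unmoved.
- **Disagreements:** The cameras placed the bore and the stand hole up to about 3 mm apart. I fixed this by comparing the rod and post tips with the holes in the wrist view. Side force showed only in the first part of the post's entry, at about 2 N, and I eased it off.

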